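# Oil the passed hammer head and bin the reject

### The arm

A 6-joint arm with a two-finger parallel gripper is mounted at the origin on the work surface. World frame = base frame: x ahead of the robot, y to its left, z up, the work surface at z = 0. Lengths are in m, angles in rad, forces in N, time in s.
With the tool pointing down it reaches from about 0.3 to 0.775 m from the base axis. Payload 14.6 kg.
Tool frame: the origin (TCP) lies at the very end of the fingers, on their centre line; the grasp point (between the pads) lies 19 mm behind it; z points along the fingers, y is the line along which they close (so a half turn about z gives the same grasp; the last joint's range is limited). The gripper opens to 94 mm and grips with 3 to 60 N. Pads are 16 mm wide; open, the fingers measure 119 mm over their backs; the gripper's body (75 mm by 177 mm) begins 78 mm behind the grasp point.
Start: joints at [-0.067, 0.3, 1.521, -0, 1.321, -0.067], TCP at [0.55, -0, 0.205] pointing down, gripper open.
Joint ranges: [-3.03, 3.03], [-0.79, 2.21], [0.23, 2.52], [-1.04, 4.18], [0, 3.07], [-2.55, 2.55]. Speed limits (rad/s): [2.22, 2.22, 2.57, 3.14, 3.14, 3.14].

### API

Orientations are given as [roll, pitch, yaw] about the fixed x, y, z axes, in that order (R = Rz(yaw) Ry(pitch) Rx(roll)).
In Python, from station import ctrl gives the robot as it stands. The module is installed in compiled form; this text tells all that it offers.
- The arm moves only by the tool step_arm, never from a script. Its argument "deltas" is a list of rows, each an object with "dp": the shift along the tool's x, y, z scaled (see below), a list of three; "twist": the turn about the tool's z scaled (see below). In form: [{"dp": [tx, ty, tz], "twist": twist}, ...]. A call has 1 to 12 rows; each row shifts and turns the commanded pose from where the row before left it, along the tool's axes as they then stand; what a row does not reach is not made up. The controller multiplies each number of a shift by 0.04 m and each number of a turn by 4 degrees. A row lasts 1/10 s, in which the tool goes at most 50 mm and 8.59 degrees, less where a joint would pass 70% of its speed; a pose out of reach is approached as far as the arm can. A call with a number of a shift or a turn outside -1 to 1 is refused whole. A call with a gripper value outside its range is refused whole. "gripper" is the opening, from -1 (shut) to 1 (fully open), set as the call begins (left out, the last holds). The fingers move at their own pace and stop on an object; "squeeze" is the grip in N (left out, the last holds). Time passes only in rows, so rows that do not move let the fingers close. It gives the time, the measured TCP pose, the force, the opening and the grip force at its end, in the units of the state.
- ctrl.get_obs(): the state, without advancing time (a new reading comes with each control period).
- ctrl.camera(name): name is "scene" or "side" or "wrist"; returns (picture, depth): 384x512x3 uint8, red, green, blue; 384x512 float32, m along the optical axis (not along the pixel's ray), 0 where there is no reading.
- ctrl.get_calibration(name): a dict with "fx", "fy", "cx", "cy" (pixels), "distortion" ([k1, k2, p1, p2, k3] as OpenCV has them; the pictures are not rectified), "world_to_cam" (4x4, takes a point from world to camera coordinates); the wrist camera has in their place "hand_eye" (4x4, takes a point from camera to tool coordinates, whose origin is the TCP and whose axes are the flange's). Camera axes: x right, y down, z forward; pixel columns grow to the right and rows downward; lengths in m; the calibration is good to about 2 mm. A picture is of the moment at which its call begins: read the wrist's pose just before it. get_calibration takes no time and is no camera call.
- ctrl.hand_in(): hands the job in; it is judged then, once.
Trained networks look in the newest picture that a camera, given by its name, has taken for a name from the list of things; names that differ only in an ending like _2 or _b are one class to them, and where a whole thing is asked for, a point or a joint stands for the part that bears it (a point fixed in the world has none). Each returns a list of dicts, best first, with "conf" (0 to 1); they miss things now and then, are a little off and sometimes report something else, mostly with a low value. They report only what shows in the picture. A call takes as long as a camera call. They do not tell look-alikes from the thing itself.
- ctrl.spot_in(camera, label): "rect" ([left, top, right, bottom] as shares, 0 to 1, of the picture: columns of its width, rows of its height, round what is visible of it).
- ctrl.cut_out(camera, label): "pixels" (384x512 bool, what is visible of it) and "rect" ([left, top, right, bottom] as shares, 0 to 1, of the picture: columns of its width, rows of its height, round what is visible of it).
The state is a dict: "time_s": time; "qpos": joint angles; "joint_vel": joint speeds; "tau": joint torques, N m; "ee_pos": TCP position; "eef_rot": TCP orientation; "force": force on the tool from outside, world axes, zero at the start; "moment": the same for the moment, N m; "grip_width": finger opening in m; "grip_force": force on a finger pad.
Only numpy, scipy, OpenCV 4.12 (cv2) and the standard library are available. Lean on these libraries where they do the work, as an engineer would, in place of code of your own. Each camera call takes 0.05 s, during which the arm holds its last target. There are 200 camera calls.

### The job

Two inspected hammer heads lie on the bench: first set the rejected one (narrow bar tag) flat in the round steel pan. Then lay the passed one (round tag) flat in the middle of the sprayer's rubber pad, its long side facing the nozzle, let go of it, push the nozzle cap right down and let it spring back up, and finally set the oiled head flat in the wooden tray. Put the heads down rather than dropping them, tags up; spray only when the passed head is on the pad, and leave everything else on the bench where it is.

Things in the scene. Friction and masses are not known exactly. Their poses are not given: they have to be found in the camera images.
- round_tag_head: loose dark steel hammer head, no handle, lying flat; 102 mm long in its x (round face r 14 at +x, thin peen at -x); middle block 48 long, 34 wide in y, 28 high: grip it across y; a round brass tag (disc of 32 diameter, 3 thick) on top. 0.45 kg. Origin: centre of the block's underside, z up. Either head may be on either side. Round tag = passed.
- bar_tag_head: loose dark steel hammer head, no handle, lying flat; 102 mm long in its x (round face r 14 at +x, thin peen at -x); middle block 48 long, 34 wide in y, 28 high: grip it across y; a narrow brass bar tag (46 x 10, 3 thick, along x) on top. 0.45 kg. Origin: centre of the block's underside, z up. Either head may be on either side. Bar tag = rejected.
- sprayer: oil sprayer bolted to the bench (mm): steel base 215 x 100 x 6, black rubber pad 64 in x, 124 in y, top 10 above the bench; 120 from the pad's centre along +x stands an aluminium canister r 30, shoulder at 80, neck to 102. Origin: on the bench under the pad's centre; x points from pad to canister (away from the robot), y along the pad.
- pad_top (a point): centre of the rubber pad's top face, axes as the sprayer's.
- cap_top (a point): centre of the top face of the canister's sprung grey nozzle cap (round, r 18, 16 high; its short spout points at the pad). 130 above the bench when up; it moves down with the cap.
- cap (a joint): how far the nozzle cap is pressed, in m: 0 up, 0.010 right down (about 6 N); it springs back up by itself.
- pan: round shallow steel pan for rejects, fixed; outer r 87 at the rim, 80 at the foot, 24 high, wall 3, floor 4 thick. Origin: centre of its underside. Pan and tray may be on either side.
- tray: rectangular shallow wooden tray for passed heads, fixed; outer 180 in x, 140 in y, 24 high, walls and floor 8 thick. Origin: centre of its underside.
- tray_in (a point): centre of the wooden tray's inner floor, axes as the tray's.
- water_bottle: clear water bottle, r 32, 190 high (mm). Bystander, loose: leave it where it is. Origin: on its underside or axis.
- white_tub: white plastic tub, r 38, 90 high (mm). Bystander, loose: leave it where it is. Origin: on its underside or axis.
- tin: low steel tin, r 34, 50 high (mm). Bystander, loose: leave it where it is. Origin: on its underside or axis.
- hammer: complete hammer with wooden handle, lying (mm). Bystander, loose: leave it where it is. Origin: on its underside or axis.
- oilstone: grey stone block 100 x 40 x 22 (mm). Bystander, loose: leave it where it is. Origin: on its underside or axis.
- screwdriver: screwdriver, lying (mm). Bystander, loose: leave it where it is. Origin: on its underside or axis.
- bench_block: flat square steel block 60 x 60 x 20 (mm). Bystander, loose: leave it where it is. Origin: on its underside or axis.
There are look-alikes about, which are no part of the job. What is shaped like the round_tag_head but purple or red is not meant.

How it is judged:
By the outcome, as a careful person would: the job done as asked, in the order asked, and still so for the second after the job is handed in, with the robot touching nothing.
It also fails if it takes over 64 s, if anything falls off the work surface, if the arm or the gripper's body presses on something with over 40 N, if the wrist force passes 120 N, or if a joint passes its speed limit or range.

## Working session

There is one attempt and no reset: what is moved stays moved. The work goes in short steps, Python scripts to look and compute and a tool call to move; the robot and the scene stay as the last step left them, time stands still between calls to the robot, and variables do not carry over. Pictures are saved under pics/ and viewed, at most 10 in all, crops included, and the job is handed in when it is done.

Besides the shell and the picture viewer there is one more tool, called by a JSON object that holds its "op" and its "data", one argument or row to a line. step_arm: Moves the arm, as the interface text tells. Its arguments: {"type":"object","properties":{"deltas":{"type":"array"},"gripper":{"type":"number"},"squeeze":{"type":"number"}},"required":["deltas"]}

```bash
mkdir -p pics; cat > h.py <<'E'
import numpy as np, cv2
from station import ctrl
from scipy.spatial.transform import Rotation as R
def T_wc(name,obs=None):
    c=ctrl.get_calibration(name)
    if name=='wrist':
        T=np.eye(4);T[:3,:3]=R.from_euler('xyz',obs['eef_rot']).as_matrix();T[:3,3]=obs['ee_pos']
        return c,T@np.array(c['hand_eye'])
    return c,np.linalg.inv(np.array(c['world_to_cam']))
def shot(name,save=None):
    o=ctrl.get_obs();im,d=ctrl.camera(name)
    if save: cv2.imwrite('pics/'+save,im[:,:,::-1])
    c,T=T_wc(name,o)
    return im,d,c,T
def cloud(d,c,T):
    K=np.array([[c['fx'],0,c['cx']],[0,c['fy'],c['cy']],[0,0,1]],float)
    v,u=np.mgrid[0:384,0:512]
    p=cv2.undistortPoints(np.stack([u,v],-1).reshape(-1,1,2).astype(float),K,np.array(c['distortion'],float)).reshape(384,512,2)
    P=np.dstack([p*d[...,None],d])
    W=P@T[:3,:3].T+T[:3,3]; W[d<=0]=np.nan
    return W
E
python3 - <<'E'
from h import *
print(ctrl.get_obs())
for n in ['scene','side','wrist']:
    im,d,c,T=shot(n,n+'0.png'); W=cloud(d,c,T); np.savez(n+'0.npz',im=im,W=W)
    print(n,T[:3,3].round(3),T[:3,2].round(2))
    if n=='wrist': continue
    for l in ['round_tag_head','bar_tag_head','sprayer','cap_top','pan','tray']:
        for r in ctrl.cut_out(n,l):
            m=r['pixels'];q=W[m];q=q[~np.isnan(q[:,0])]
            if len(q): print(l,round(r['conf'],2),(np.array(r['rect'])*[512,384,512,384]).round(),np.median(q,0).round(3),q.min(0).round(3),q.max(0).round(3))
E
python3 -c "
import cv2
a=cv2.imread('pics/scene0.png');cv2.imwrite('pics/s0.png',cv2.resize(a,(800,600)))"
```

```text
{'time_s': 0.0, 'qpos': array([-6.66306733e-02,  3.00464006e-01,  1.52159790e+00,  1.67704458e-05,
        1.32070110e+00, -6.66251835e-02]), 'joint_vel': array([-2.87870479e-03, -2.87004723e-04,  5.95819905e-06,  1.35572839e-04,
        3.30016603e-04,  3.96112701e-04]), 'tau': array([-1.53750298e-03, -5.31805658e+01, -3.52735734e+01,  7.07558286e-02,
        2.43994006e-02, -4.79655944e-05]), 'ee_pos': array([5.49729866e-01, 2.62936549e-06, 2.04883110e-01]), 'eef_rot': array([-3.14042598e+00, -9.41248808e-05,  1.57078662e+00]), 'force': array([-0.2681355 ,  0.34478723, -0.54108854]), 'moment': array([-0.02193683,  0.03228639,  0.03231472]), 'grip_force': 0.0, 'grip_width': 0.09377294537063521}
scene [ 1.204 -0.69   1.207] [-0.47  0.47 -0.74]
round_tag_head 0.68 [116. 208. 148. 219.] [ 0.239 -0.274  0.022] [ 0.176 -0.31  -0.006] [ 0.28  -0.231  0.036]
round_tag_head 0.64 [313. 203. 330. 216.] [0.703 0.075 0.128] [ 0.623  0.061 -0.004] [0.722 0.179 0.134]
round_tag_head 0.57 [204. 182. 234. 203.] [ 0.371 -0.029  0.024] [ 0.329 -0.078 -0.003] [0.389 0.028 0.037]
bar_tag_head 0.79 [246
[... 1426 characters left out ...]
[0.668 0.063 0.009] [ 0.533  0.014 -0.005] [0.819 0.285 0.132]
sprayer 0.78 [267. 171. 330. 225.] [0.662 0.061 0.009] [ 0.533  0.014 -0.003] [0.796 0.221 0.132]
cap_top 0.55 [357. 229. 388. 288.] [ 0.697 -0.301  0.104] [ 0.676 -0.319  0.   ] [ 0.818 -0.22   0.193]
pan 0.57 [218. 152. 256. 179.] [0.483 0.396 0.004] [ 0.4    0.297 -0.004] [0.568 0.51  0.026]
pan 0.41 [267. 169. 328. 221.] [0.661 0.062 0.009] [ 0.534  0.014 -0.003] [0.791 0.209 0.132]
tray 0.84 [255. 302. 332. 365.] [ 0.454 -0.388  0.009] [ 0.351 -0.477 -0.003] [ 0.565 -0.275  0.028]
tray 0.66 [223. 278. 252. 309.] [ 0.358 -0.237  0.02 ] [ 0.325 -0.268 -0.003] [ 0.396 -0.182  0.024]
wrist [0.549 0.071 0.385] [ 0.   -0.25 -0.97]
```

View pics/s0.png

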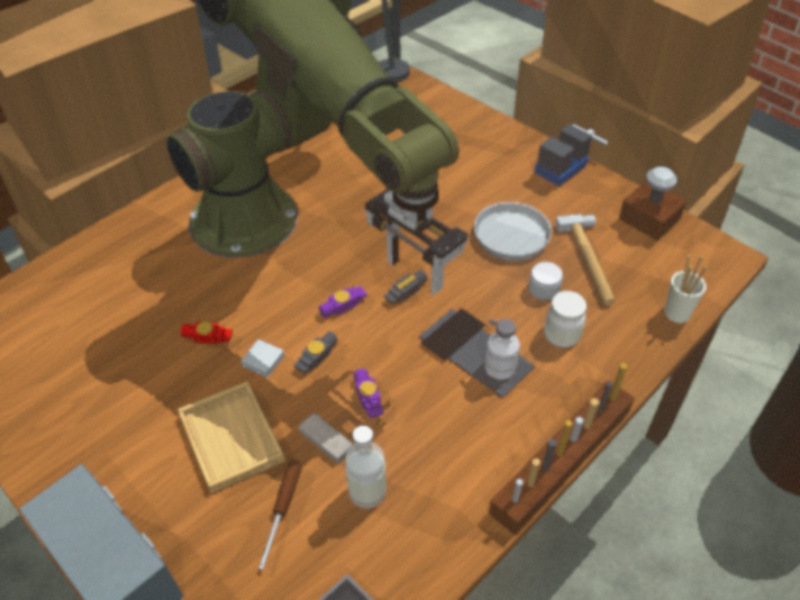

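View pics/side0.png

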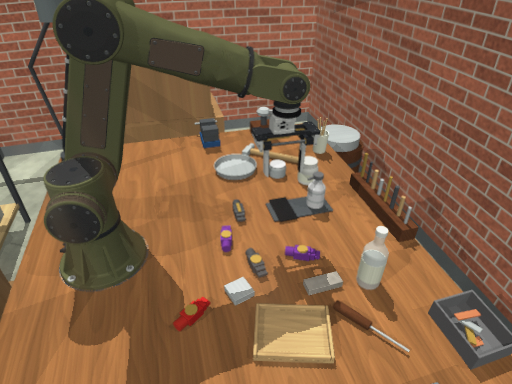

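Scene (800x600 px): the candidates are the dark bar-tag head at (407,287), the dark round-tag head at (316,352), purple look-alikes at (342,300) and (368,392), and a red one at (207,332). I choose the two dark ones. The pan is at (512,232), the tray at (232,437), the pad at (458,333) and the cap at (505,330). The side view agrees: bar head (239,210), round head (257,262).

```bash
python3 - <<'E'
from h import *
D={n:np.load(n+'0.npz') for n in ['scene','side','wrist']}
for n in D:
    im=D[n]['im'].astype(float);W=D[n]['W'];z=W[...,2]
    hsv=cv2.cvtColor(D[n]['im'],cv2.COLOR_RGB2HSV)
    print(n,'bench z near',np.nanmedian(z[(abs(W[...,0]-.5)<.1)&(abs(W[...,1]+.05)<.1)]).round(4))
    for nm,c in [('bar',(.43,.093)),('round',(.425,-.15))]:
        m=(np.hypot(W[...,0]-c[0],W[...,1]-c[1])<.07)&(z>.012)&(z<.045)
        if m.sum()<30: continue
        q=W[m];mu=q[:,:2].mean(0);r=cv2.minAreaRect((q[:,:2]*1000).astype(np.float32))
        br=m&(hsv[...,0]>15)&(hsv[...,0]<35)&(hsv[...,1]>110)&(hsv[...,2]>90)
        b=W[br]; ev=np.linalg.svd(q[:,:2]-mu)[2][0] if len(q)<5000 else np.linalg.eigh(np.cov(q[:,:2].T))[1][:,1]
        print(nm,m.sum(),mu.round(4),'ang',np.degrees(np.arctan2(ev[1],ev[0])).round(1),'rect',np.round(r[0],1),np.round(r[1],1),round(r[2],1),'brass',len(b),np.median(b,0).round(4),b.mean(0).round(4))
        t=(q[:,:2]-mu)@ev; w=(q[:,:2]-mu)@[-ev[1],ev[0]]
        print('  prof',[(int(1000*a),round(np.ptp(w[(t>a)&(t<a+.01)])*1000) if ((t>a)&(t<a+.01)).sum()>2 else 0, round(np.nanmax(q[(t>a)&(t<a+.01),2])*1000) if ((t>a)&(t<a+.01)).sum()>2 else 0) for a in np.arange(-.06,.06,.01)])
    # cap
    m=(np.hypot(W[...,0]-.71,W[...,1]-.075)<.04)&(z>.122)&(z<.14)
    if m.sum()>5:print('cap',m.sum(),W[m].mean(0).round(4),cv2.minEnclosingCircle((W[m][:,:2]*1000).astype(np.float32)))
    # pad: black, z 5..14
    v=hsv[...,2]
    m=(np.abs(W[...,0]-.6)<.1)&(np.abs(W[...,1]-.075)<.12)&(z>.003)&(z<.016)
    if m.sum()>50: print('base+pad',m.sum(),cv2.minAreaRect((W[m][:,:2]*1000).astype(np.float32)),'V',np.percentile(v[m],[10,50,90]))
    m=(np.abs(W[...,0]-.46)<.14)&(np.abs(W[...,1]+.385)<.12)&(z>.018)&(z<.032)
    if m.sum()>50: print('tray rim',m.sum(),cv2.minAreaRect((W[m][:,:2]*1000).astype(np.float32)))
    m=(np.hypot(W[...,0]-.48,W[...,1]-.395)<.1)&(z>.018)&(z<.032)
    if m.sum()>50: print('pan rim',m.sum(),cv2.minEnclosingCircle((W[m][:,:2]*1000).astype(np.float32)))
a=D['wrist']['im'];s=D['scene']['im']
cv2.imwrite('pics/c1.png',np.hstack([cv2.resize(a,(512,384)),cv2.resize(s[165:265,180:257],(288,384))])[:,:,::-1])
E
```

```text
scene bench z near 0.4118
bar 274 [0.4357 0.0928] ang -94.3 rect [433.3  95.1] [104.5  37.3] 87.2 brass 42 [0.4329 0.0988 0.0292] [0.4328 0.0988 0.0293]
  prof [(-60, 18, 26), (-49, 28, 32), (-39, 22, 30), (-29, 35, 34), (-19, 37, 34), (-9, 35, 31), (0, 36, 35), (10, 36, 32), (20, 32, 34), (30, 30, 27), (40, 30, 25), (50, 0, 0)]
round 338 [ 0.43   -0.1537] ang -88.6 rect [ 408.6 -151.4] [ 77.  108.6] 4.6 brass 81 [ 0.4274 -0.1473  0.0289] [ 0.4276 -0.1479  0.029 ]
  prof [(-60, 23, 29), (-49, 23, 28), (-39, 22, 31), (-29, 34, 31), (-19, 33, 34), (-9, 36, 36), (0, 33, 33), (10, 32, 32), (20, 29, 29), (30, 76, 29), (40, 77, 23), (50, 0, 0)]
cap 113 [0.7043 0.0769 0.1281] ((699.9052734375, 74.68292236328125), 24.115291595458984)
base+pad 1240 ((600.0657958984375, 76.59368896484375), (198.4858856201172, 236.44337463378906), 0.7696251273155212) V [ 64.  79. 173.]
tray rim 755 ((473.6046142578125, -370.4696044921875), (253.05589294433594, 210.11537170410156), 0.22679013013839722)
pan rim 154 ((483.99462890625, 387.06646728515625), 88.12297058105469)
side bench z near 0.365
bar 201 [0.4286 
[... 1295 characters left out ...]
, (20, 34, 32), (30, 28, 28), (40, 28, 21), (50, 27, 21)]
round 316 [ 0.4374 -0.1389] ang -94.8 rect [ 439.7 -139.7] [36.5 30. ] 68.6 brass 145 [ 0.433  -0.1439  0.0309] [ 0.4329 -0.1433  0.0309]
  prof [(-60, 0, 0), (-49, 0, 0), (-39, 0, 0), (-29, 0, 0), (-19, 9, 29), (-9, 16, 32), (0, 23, 32), (10, 28, 32), (20, 0, 0), (30, 0, 0), (40, 0, 0), (50, 0, 0)]
cap 1299 [0.6995 0.0788 0.1291] ((696.5298461914062, 80.10275268554688), 24.034181594848633)
base+pad 9460 ((617.4776000976562, 103.9087142944336), (164.89718627929688, 176.603759765625), 0.1648983359336853) V [ 38.  72. 115.]
tray rim 172 ((494.4561767578125, -276.5984802246094), (209.8759002685547, 13.895146369934082), 6.231256484985352)
```

View pics/c1.png

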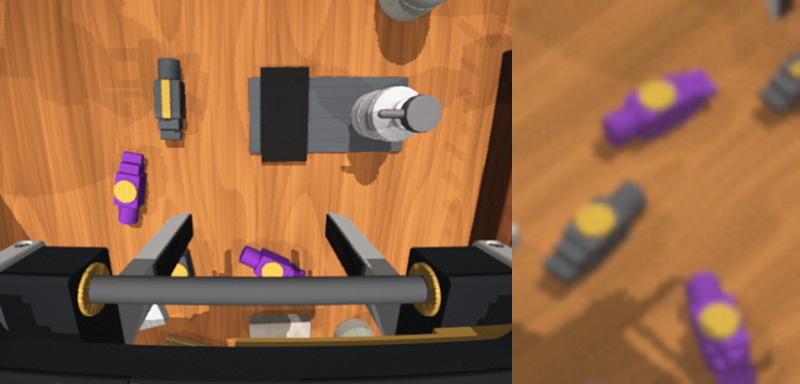

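```bash
python3 - <<'E'
from h import *
D={n:np.load(n+'0.npz') for n in ['scene','side','wrist']}
rect=lambda q:tuple(np.round(x,1) for x in cv2.minAreaRect((q[:,:2]*1000).astype(np.float32)))
for n in D:
    W=D[n]['W'];z=W[...,2];hsv=cv2.cvtColor(D[n]['im'],cv2.COLOR_RGB2HSV);v=hsv[...,2]
    m=(np.abs(W[...,0]-.585)<.06)&(np.abs(W[...,1]-.085)<.09)&(z>.004)&(z<.018)
    for thr in (45,60):
        k=(m&(v<thr)).astype(np.uint8);k=cv2.morphologyEx(k,cv2.MORPH_OPEN,np.ones((3,3)))>0
        if k.sum()>20: print(n,'pad',thr,k.sum(),rect(W[k]),W[k][:,2].mean().round(4))
    m=(np.abs(W[...,0]-.64)<.16)&(np.abs(W[...,1]-.08)<.075)&(z>.0035)&(z<.017)&(hsv[...,1]<80)
    k=cv2.morphologyEx(m.astype(np.uint8),cv2.MORPH_OPEN,np.ones((3,3)))>0
    print(n,'base',k.sum(),rect(W[k]))
    m=(np.hypot(W[...,0]-.69,W[...,1]-.08)<.07)&(z>.1)&(z<.15)
    q=W[m]
    if n=='wrist':
        for a in np.arange(.64,.74,.006):
            s=q[(q[:,0]>=a)&(q[:,0]<a+.006)]
            if len(s)>2: print(round(a,3),len(s),'y',s[:,1].min().round(4),s[:,1].max().round(4),'z',s[:,2].min().round(3),s[:,2].max().round(3))
        top=q[(q[:,2]>.1265)&(q[:,2]<.133)]
    # tray rim: grow only connected comp
    m=(np.abs(W[...,0]-.458)<.125)&(np.abs(W[...,1]+.385)<.105)&(z>.02)&(z<.028)
    nn,l,st,_=cv2.connectedComponentsWithStats(m.astype(np.uint8))
    if nn>1:
        i=1+st[1:,4].argmax();print(n,'tray',st[i,4],rect(W[l==i]))
    m=(np.hypot(W[...,0]-.483,W[...,1]-.393)<.1)&(z>.0195)&(z<.03)
    nn,l,st,_=cv2.connectedComponentsWithStats(m.astype(np.uint8))
    if nn>1:
        i=1+st[1:,4].argmax();p=W[l==i];A=np.c_[p[:,:2],np.ones(len(p))];s=np.linalg.lstsq(A,(p[:,:2]**2).sum(1),rcond=None)[0];c=s[:2]/2
        print(n,'pan',st[i,4],c.round(4),np.sqrt(s[2]+c@c).round(4))
E
```

```text
scene base 611 (array([645.1,  76.3]), array([113.5, 210. ]), np.float64(89.6))
scene tray 304 (array([ 464.4, -385.6]), array([141.3, 165.8]), np.float64(72.2))
scene pan 20 [0.5392 0.3311] 0.0134
side pad 45 322 (array([584.4,  73.4]), array([117.9,  57.9]), np.float64(89.6)) 0.009
side pad 60 380 (array([584. ,  75.6]), array([ 64. , 123.2]), np.float64(0.6)) 0.009
side base 735 (array([644.6,  76.7]), array([206.6, 122.9]), np.float64(1.0))
side tray 843 (array([ 454.7, -383.3]), array([141.5, 182.2]), np.float64(72.0))
side pan 15 [0.4825 0.3774] 0.0792
wrist pad 45 4219 (array([583.2,  77.2]), array([ 62. , 120.4]), np.float64(0.3)) 0.0101
wrist pad 60 4321 (array([583.9,  77.2]), array([ 62.9, 120.6]), np.float64(0.1)) 0.0101
wrist base 10030 (array([643.4,  77.6]), array([214.1, 120.8]), np.float64(0.5))
0.664 65 y 0.0739 0.0824 z 0.113 0.122
0.67 71 y 0.0739 0.0824 z 0.117 0.124
0.676 75 y 0.074 0.0825 z 0.118 0.125
0.682 169 y 0.0685 0.0881 z 0.116 0.131
0.688 336 y 0.0631 0.0944 z 0.1 0.132
0.694 285 y 0.0619 0.0964 z 0.1 0.132
0.7 254 y 0.061 0.0971 z 0.1 0.132
0.706 209 y 0.0615 0.0953 z 0.126 0.132
0.712 146 y 0.0654 0.0927 z 0.127 0.132
0.718 30 y 0.0701 0.0857 z 0.128 0.131
wrist tray 3 (array([ 394.4, -289. ]), array([0.7, 3.1]), np.float64(69.0))
```

Close view: the wrist picture shows the dark bar-tag head at (170,98) with its peen down the picture, the pad at (285,114), and the cap at (424,113) with the spout towards the pad. The crop confirms the dark round-tag head, with purple heads on either side of it. The gripper body could strike the spout over the pad, so I will grip the passed head high.

{"op": "step_arm", "data": {
  "deltas": [
    {"dp": [0.61,-0.73,0],"twist": 0.65},
    {"dp": [0.61,-0.73,0],"twist": 0},
    {"dp": [0.61,-0.74,0],"twist": 0},
    {"dp": [0.62,-0.74,0],"twist": 0},
    {"dp": [0,0,0.8],"twist": 0},
    {"dp": [0,0,0.8],"twist": 0},
    {"dp": [0,0,0.8],"twist": 0},
    {"dp": [0,0,0],"twist": 0},
    {"dp": [0,0,0],"twist": 0}
  ],
  "gripper": 1,
  "squeeze": 40
}}

```text
time_s: 1.65
ee_pos: [0.4361, 0.102, 0.1103]
eef_rot: [-3.141, 0.0, 1.525]
force: [-0.6, -0.2, -0.3]
grip_width: 0.0943
grip_force: 0.0
```

{"op": "step_arm", "data": {
  "deltas": [
    {"dp": [-0.1,-0.1,0.6],"twist": 0},
    {"dp": [0,0,0.6],"twist": 0},
    {"dp": [0,0,0.6],"twist": 0},
    {"dp": [0,0,0.6],"twist": 0},
    {"dp": [0,0,0],"twist": 0},
    {"dp": [0,0,0],"twist": 0}
  ]
}}

```text
time_s: 2.25
ee_pos: [0.4327, 0.0982, 0.0151]
eef_rot: [3.14, -0.0, 1.525]
force: [0.4, -0.6, 0.4]
grip_width: 0.0937
grip_force: 0.0
```

{"op": "step_arm", "data": {
  "deltas": [
    {"dp": [0,0,0],"twist": 0},
    {"dp": [0,0,0],"twist": 0},
    {"dp": [0,0,0],"twist": 0},
    {"dp": [0,0,0],"twist": 0},
    {"dp": [0,0,0],"twist": 0},
    {"dp": [0,0,0],"twist": 0}
  ],
  "gripper": -1,
  "squeeze": 40
}}

```text
time_s: 2.85
ee_pos: [0.4316, 0.0981, 0.0135]
eef_rot: [-3.142, -0.0, 1.525]
force: [-0.2, -0.3, 0.3]
grip_width: 0.0497
grip_force: 0.0
```

{"op": "step_arm", "data": {
  "deltas": [
    {"dp": [0,0,0],"twist": 0},
    {"dp": [0,0,0],"twist": 0},
    {"dp": [0,0,0],"twist": 0},
    {"dp": [0,0,0],"twist": 0},
    {"dp": [0,0,0],"twist": 0}
  ]
}}

```text
time_s: 3.35
ee_pos: [0.4317, 0.0981, 0.0134]
eef_rot: [3.142, 0.0, 1.525]
force: [1.6, -0.2, -1.4]
grip_width: 0.0337
grip_force: 40.0
```

{"op": "step_arm", "data": {
  "deltas": [
    {"dp": [0,0,-0.5],"twist": 0},
    {"dp": [0,0,-0.8],"twist": 0},
    {"dp": [0,0,-0.9],"twist": 0},
    {"dp": [0,0,-0.9],"twist": 0},
    {"dp": [0,0,-0.9],"twist": 0},
    {"dp": [0.7,0,0],"twist": 0},
    {"dp": [0.7,0,0],"twist": 0},
    {"dp": [0.7,0,0],"twist": 0},
    {"dp": [0,0,0],"twist": 0},
    {"dp": [0,0,0],"twist": 0}
  ]
}}

```text
time_s: 4.35
ee_pos: [0.4349, 0.1821, 0.1729]
eef_rot: [-3.14, 0.001, 1.527]
force: [-0.2, -0.2, -3.0]
grip_width: 0.0336
grip_force: 40.0
```

```bash
python3 - <<'E'
from h import *
im,d,c,T=shot('wrist','w1.png');W=cloud(d,c,T);z=W[...,2]
o=ctrl.get_obs();print(o['ee_pos'].round(4),o['grip_width'])
r=np.hypot(W[...,0]-.483,W[...,1]-.393)
m=(r<.1)&(z>.0195)&(z<.03)&(im.max(2)-im.min(2)<60);p=W[m][:,:2]
A=np.c_[p,np.ones(len(p))];s=np.linalg.lstsq(A,(p**2).sum(1),rcond=None)[0];cc=s[:2]/2;print('pan',len(p),cc.round(4),np.sqrt(s[2]+cc@cc).round(4),p.min(0).round(3),p.max(0).round(3))
for n in ['scene','side']:
    im,d,c,T=shot(n); 
    for l in ['white_tub','water_bottle','pan']:
        W=cloud(d,c,T)
        for x in ctrl.cut_out(n,l)[:2]:
            q=W[x['pixels']];q=q[~np.isnan(q[:,0])];print(n,l,round(x['conf'],2),np.median(q,0).round(3),np.percentile(q,5,0).round(3),np.percentile(q,95,0).round(3))
E
```

```text
[0.4351 0.1816 0.173 ] 0.033579282021692324
pan 853 [0.4825 0.3863] 0.0839 [0.397 0.3  ] [0.569 0.385]
scene white_tub 0.78 [0.746 0.218 0.064] [0.708 0.199 0.004] [0.773 0.264 0.091]
scene water_bottle 0.89 [ 0.725 -0.296  0.112] [ 0.697 -0.315  0.01 ] [ 0.742 -0.266  0.188]
scene water_bottle 0.26 [ 0.433 -0.153  0.024] [ 0.414 -0.196  0.006] [ 0.446 -0.106  0.032]
scene pan 0.72 [0.478 0.393 0.004] [ 0.408  0.312 -0.002] [0.548 0.464 0.022]
side white_tub 0.59 [0.719 0.213 0.066] [0.698 0.198 0.014] [0.758 0.253 0.09 ]
side white_tub 0.38 [ 0.61  -0.387  0.022] [ 0.585 -0.432  0.009] [ 0.646 -0.345  0.027]
side water_bottle 0.8 [ 0.697 -0.3    0.101] [ 0.679 -0.316  0.008] [ 0.727 -0.273  0.189]
side pan 0.78 [0.48  0.379 0.004] [ 0.413  0.302 -0.001] [0.557 0.451 0.023]
side pan 0.3 [ 0.58  -0.272  0.021] [ 0.534 -0.286  0.006] [ 0.627 -0.248  0.024]
```

View pics/w1.png

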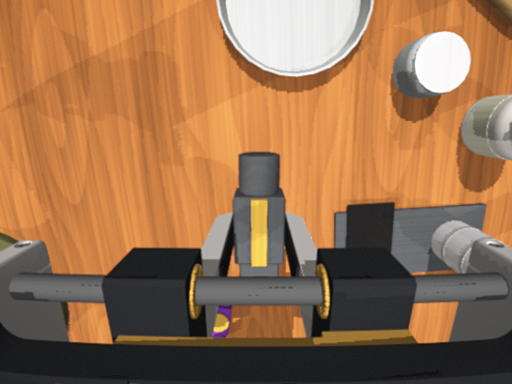

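The picture shows the bar-tag head held squarely at (260,215). The pan rim's near edge is at (295,72) and both white jars stand well clear of it.

{"op": "step_arm", "data": {
  "deltas": [
    {"dp": [0.86,0.16,0],"twist": 0},
    {"dp": [0.86,0.16,0],"twist": 0},
    {"dp": [0.86,0.16,0],"twist": 0},
    {"dp": [0.86,0.16,0],"twist": 0},
    {"dp": [0.86,0.16,0],"twist": 0},
    {"dp": [0.86,0.16,0],"twist": 0},
    {"dp": [0,0,0.8],"twist": 0},
    {"dp": [0,0,0.8],"twist": 0},
    {"dp": [0,0,0.8],"twist": 0},
    {"dp": [0,0,0.5],"twist": 0},
    {"dp": [0,0,0],"twist": 0},
    {"dp": [0,0,0],"twist": 0}
  ]
}}

```text
time_s: 6.0
ee_pos: [0.4835, 0.3866, 0.0581]
eef_rot: [3.141, -0.0, 1.525]
force: [-0.0, 0.1, -3.3]
grip_width: 0.0333
grip_force: 40.0
```

{"op": "step_arm", "data": {
  "deltas": [
    {"dp": [0,0,0.4],"twist": 0},
    {"dp": [0,0,0.3],"twist": 0},
    {"dp": [0,0,0.15],"twist": 0},
    {"dp": [0,0,0.08],"twist": 0},
    {"dp": [0,0,0.04],"twist": 0},
    {"dp": [0,0,0],"twist": 0},
    {"dp": [0,0,0],"twist": 0}
  ]
}}

```text
time_s: 6.7
ee_pos: [0.4834, 0.3866, 0.019]
eef_rot: [3.141, -0.0, 1.525]
force: [-0.2, -0.1, -3.3]
grip_width: 0.0338
grip_force: 40.0
```

{"op": "step_arm", "data": {
  "deltas": [
    {"dp": [0,0,0.03],"twist": 0},
    {"dp": [0,0,0.02],"twist": 0},
    {"dp": [0,0,0],"twist": 0},
    {"dp": [0,0,0],"twist": 0}
  ]
}}

```text
time_s: 7.1
ee_pos: [0.4834, 0.3866, 0.0175]
eef_rot: [3.141, -0.0, 1.525]
force: [-2.9, -2.5, 6.6]
grip_width: 0.0336
grip_force: 40.0
```

{"op": "step_arm", "data": {
  "deltas": [
    {"dp": [0,0,0],"twist": 0},
    {"dp": [0,0,0],"twist": 0},
    {"dp": [0,0,0],"twist": 0},
    {"dp": [0,0,0],"twist": 0},
    {"dp": [0,0,0],"twist": 0},
    {"dp": [0,0,0],"twist": 0},
    {"dp": [0,0,-0.6],"twist": 0},
    {"dp": [0,0,-0.8],"twist": 0},
    {"dp": [0,0,-0.9],"twist": 0},
    {"dp": [0,0,-0.9],"twist": 0},
    {"dp": [0,0,-0.9],"twist": 0},
    {"dp": [0,0,0],"twist": 0}
  ],
  "gripper": 0.5
}}

```text
time_s: 8.3
ee_pos: [0.4846, 0.3875, 0.1861]
eef_rot: [3.135, -0.005, 1.525]
force: [0.4, -0.6, -0.9]
grip_width: 0.0704
grip_force: 0.0
```

{"op": "step_arm", "data": {
  "deltas": [
    {"dp": [-0.97,-0.04,0],"twist": 0},
    {"dp": [-0.97,-0.04,0],"twist": 0},
    {"dp": [-0.97,-0.04,0],"twist": 0},
    {"dp": [-0.97,-0.04,0],"twist": 0},
    {"dp": [-0.97,-0.04,0],"twist": 0},
    {"dp": [-0.97,-0.04,0],"twist": 0},
    {"dp": [-0.97,-0.04,0],"twist": 0},
    {"dp": [-0.97,-0.04,0],"twist": 0},
    {"dp": [-0.97,-0.04,0],"twist": 0},
    {"dp": [-0.97,-0.04,0],"twist": 0},
    {"dp": [-0.97,-0.04,0],"twist": 0},
    {"dp": [-0.97,-0.04,0],"twist": 0}
  ]
}}

```text
time_s: 9.5
ee_pos: [0.4423, -0.0793, 0.1802]
eef_rot: [-3.141, -0.0, 1.525]
force: [1.0, 0.6, -0.4]
grip_width: 0.0703
grip_force: 0.0
```

{"op": "step_arm", "data": {
  "deltas": [
    {"dp": [-0.97,-0.04,0],"twist": 0},
    {"dp": [-0.97,-0.04,0],"twist": 0},
    {"dp": [-0.97,-0.04,0],"twist": 0},
    {"dp": [-0.97,-0.04,0],"twist": 0},
    {"dp": [0,0,0],"twist": 0},
    {"dp": [0,0,0],"twist": 0},
    {"dp": [0,0,0],"twist": 0}
  ]
}}

```text
time_s: 10.2
ee_pos: [0.4294, -0.2317, 0.1803]
eef_rot: [-3.141, -0.0, 1.526]
force: [0.5, -0.1, -0.5]
grip_width: 0.0703
grip_force: 0.0
```

```bash
cat >> h.py <<'E'
def head(W,im,c,zlo,zhi,r=.062):
    z=W[...,2]
    m=(np.hypot(W[...,0]-c[0],W[...,1]-c[1])<r)&(z>zlo)&(z<zhi)
    hsv=cv2.cvtColor(im,cv2.COLOR_RGB2HSV)
    q=W[m];R_=cv2.minAreaRect((q[:,:2]*1000).astype(np.float32))
    br=m&(hsv[...,0]>15)&(hsv[...,0]<35)&(hsv[...,1]>110)&(hsv[...,2]>90)
    b=W[br];ev=np.linalg.eigh(np.cov(q[:,:2].T))[1][:,1]
    print('head',m.sum(),'ang',np.degrees(np.arctan2(ev[1],ev[0])).round(1),'rect',[np.round(x,1) for x in R_],'brass',len(b),b.mean(0).round(4))
    if len(b): print(' tag box',np.round(cv2.minEnclosingCircle((b[:,:2]*1000).astype(np.float32))[0],1),'z med',np.median(q[:,2]).round(4))
    mu=q[:,:2].mean(0);t=(q[:,:2]-mu)@ev
    print(' zprof',[(int(1000*a),round(np.percentile(q[(t>a)&(t<a+.01),2],90)*1000,1)) for a in np.arange(-.05,.05,.01) if ((t>a)&(t<a+.01)).sum()>5])
E
python3 - <<'E'
from h import *
o=ctrl.get_obs();print(o['ee_pos'].round(4),o['eef_rot'].round(4))
im,d,c,T=shot('wrist','w2.png');W=cloud(d,c,T)
head(W,im,(.428,-.146),.012,.045)
E
```

```text
[ 0.4294 -0.2317  0.1803] [-3.1411e+00 -4.0000e-04  1.5260e+00]
head 2234 ang 98.1 rect [array([ 427.3, -148.7]), array([ 34. , 102.5]), np.float64(7.9)] brass 624 [ 0.4274 -0.1475  0.031 ]
 tag box [ 427.2 -147.8] z med 0.0275
 zprof [(-50, np.float64(20.0)), (-40, np.float64(26.0)), (-30, np.float64(28.5)), (-19, np.float64(31.6)), (-9, np.float64(32.2)), (0, np.float64(32.0)), (10, np.float64(31.5)), (20, np.float64(28.3)), (30, np.float64(28.0)), (40, np.float64(28.1))]
```

View pics/w2.png

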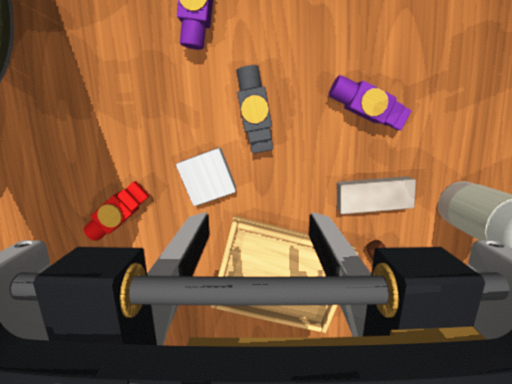

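The dark round-tag head lies at (255,108), with its peen toward (260,148). The purple heads are at (372,102) and (195,20), and the red one at (110,212). This confirms the choice.

{"op": "step_arm", "data": {
  "deltas": [
    {"dp": [0,0,0],"twist": -0.88},
    {"dp": [0,0,0],"twist": -0.88},
    {"dp": [0,0,0],"twist": -0.88},
    {"dp": [0.7,0.08,0],"twist": 0},
    {"dp": [0.69,0.08,0],"twist": 0},
    {"dp": [0.69,0.08,0],"twist": 0},
    {"dp": [0,0,0.9],"twist": 0},
    {"dp": [0,0,0.9],"twist": 0},
    {"dp": [0,0,0.9],"twist": 0},
    {"dp": [0,0,0.6],"twist": 0},
    {"dp": [0,0,0],"twist": 0},
    {"dp": [0,0,0],"twist": 0}
  ]
}}

```text
time_s: 11.45
ee_pos: [0.4278, -0.1483, 0.0494]
eef_rot: [3.141, 0.0, 1.711]
force: [0.3, 0.1, 0.8]
grip_width: 0.0704
grip_force: 0.0
```

{"op": "step_arm", "data": {
  "deltas": [
    {"dp": [0,0,0.4],"twist": 0},
    {"dp": [0,0,0.33],"twist": 0},
    {"dp": [0,0,0],"twist": 0},
    {"dp": [0,0,0],"twist": 0},
    {"dp": [0,0,0],"twist": 0}
  ]
}}

```text
time_s: 11.95
ee_pos: [0.4281, -0.149, 0.0207]
eef_rot: [3.14, 0.001, 1.71]
force: [0.7, -0.4, 0.0]
grip_width: 0.0705
grip_force: 0.0
```

{"op": "step_arm", "data": {
  "deltas": [
    {"dp": [0,0,0],"twist": 0},
    {"dp": [0,0,0],"twist": 0},
    {"dp": [0,0,0],"twist": 0},
    {"dp": [0,0,0],"twist": 0},
    {"dp": [0,0,0],"twist": 0},
    {"dp": [0,0,0],"twist": 0},
    {"dp": [0,0,0],"twist": 0}
  ],
  "gripper": -1,
  "squeeze": 50
}}

```text
time_s: 12.65
ee_pos: [0.4275, -0.1488, 0.0195]
eef_rot: [3.141, 0.0, 1.71]
force: [0.6, -0.4, 0.7]
grip_width: 0.0334
grip_force: 50.0
```

{"op": "step_arm", "data": {
  "deltas": [
    {"dp": [0,0,-0.2],"twist": 0},
    {"dp": [0,0,-0.3],"twist": 0},
    {"dp": [0,0,0],"twist": 0},
    {"dp": [0,0,0],"twist": 0},
    {"dp": [0,0,0],"twist": 0}
  ]
}}

```text
time_s: 13.15
ee_pos: [0.4272, -0.1487, 0.0393]
eef_rot: [-3.141, -0.0, 1.71]
force: [-0.1, 1.0, -3.2]
grip_width: 0.0334
grip_force: 50.0
```

{"op": "step_arm", "data": {
  "deltas": [
    {"dp": [0,0,-0.9],"twist": 0},
    {"dp": [0,0,-0.9],"twist": 0},
    {"dp": [0,0,-0.9],"twist": 0},
    {"dp": [0,0,-0.8],"twist": 0.95},
    {"dp": [0,0,0],"twist": 0.95},
    {"dp": [0.8,0.55,0],"twist": 0},
    {"dp": [0.8,0.55,0],"twist": 0},
    {"dp": [0.8,0.55,0],"twist": 0},
    {"dp": [0.8,0.55,0],"twist": 0},
    {"dp": [0.8,0.55,0],"twist": 0},
    {"dp": [0.8,0.55,0],"twist": 0},
    {"dp": [0.8,0.55,0],"twist": 0}
  ]
}}

```text
time_s: 14.35
ee_pos: [0.5805, 0.0777, 0.1787]
eef_rot: [-3.14, 0.0, 1.577]
force: [-0.1, -0.0, -4.1]
grip_width: 0.0329
grip_force: 50.0
```

{"op": "step_arm", "data": {
  "deltas": [
    {"dp": [0,0,0],"twist": 0},
    {"dp": [0,0,0],"twist": 0},
    {"dp": [0,0,0],"twist": 0},
    {"dp": [0,0,0],"twist": 0}
  ]
}}

```text
time_s: 14.75
ee_pos: [0.5797, 0.0753, 0.1795]
eef_rot: [-3.141, 0.0, 1.576]
force: [-0.6, -0.2, -4.8]
grip_width: 0.0332
grip_force: 50.0
```

```bash
python3 - <<'E'
from h import *
for n in ['scene','side']:
    im,d,c,T=shot(n);W=cloud(d,c,T);z=W[...,2];v=im.max(2)
    m=(np.abs(W[...,0]-.585)<.06)&(np.abs(W[...,1]-.085)<.09)&(z>.004)&(z<.018)&(v<60)
    k=cv2.morphologyEx(m.astype(np.uint8),cv2.MORPH_OPEN,np.ones((3,3)))>0
    if k.sum()>20: print(n,'pad',k.sum(),cv2.minAreaRect((W[k][:,:2]*1000).astype(np.float32)))
o=ctrl.get_obs();print(o['ee_pos'].round(4),np.degrees(o['eef_rot']).round(2),o['grip_width'])
E
```

```text
side pad 386 ((584.0958862304688, 75.42340087890625), (123.55692291259766, 64.6561508178711), 89.35301208496094)
[0.5798 0.0754 0.1796] [179.99   0.    90.3 ] 0.03329817139416237
```

{"op": "step_arm", "data": {
  "deltas": [
    {"dp": [0.02,0.03,0.8],"twist": 0},
    {"dp": [0,0,0.8],"twist": 0},
    {"dp": [0,0,0.8],"twist": 0},
    {"dp": [0,0,0.5],"twist": 0},
    {"dp": [0,0,0.3],"twist": 0},
    {"dp": [0,0,0.2],"twist": 0},
    {"dp": [0,0,0],"twist": 0},
    {"dp": [0,0,0],"twist": 0}
  ]
}}

```text
time_s: 15.65
ee_pos: [0.5817, 0.077, 0.0444]
eef_rot: [3.14, -0.0, 1.577]
force: [-0.0, -0.1, -4.2]
grip_width: 0.033
grip_force: 50.0
```

{"op": "step_arm", "data": {
  "deltas": [
    {"dp": [0,0,0.15],"twist": 0},
    {"dp": [0,0,0.1],"twist": 0},
    {"dp": [0,0,0.06],"twist": 0},
    {"dp": [0,0,0.03],"twist": 0},
    {"dp": [0,0,0],"twist": 0},
    {"dp": [0,0,0],"twist": 0}
  ]
}}

```text
time_s: 16.25
ee_pos: [0.5813, 0.077, 0.0299]
eef_rot: [3.141, 0.0, 1.577]
force: [0.6, -0.7, -5.8]
grip_width: 0.0336
grip_force: 50.0
```

{"op": "step_arm", "data": {
  "deltas": [
    {"dp": [0,0,0.02],"twist": 0},
    {"dp": [0,0,0],"twist": 0},
    {"dp": [0,0,0],"twist": 0}
  ]
}}

```text
time_s: 16.55
ee_pos: [0.5814, 0.077, 0.0295]
eef_rot: [3.141, -0.0, 1.577]
force: [-2.3, -0.2, 4.3]
grip_width: 0.0336
grip_force: 50.0
```

{"op": "step_arm", "data": {
  "deltas": [
    {"dp": [0,0,0],"twist": 0},
    {"dp": [0,0,0],"twist": 0},
    {"dp": [0,0,0],"twist": 0},
    {"dp": [0,0,0],"twist": 0},
    {"dp": [0,0,0],"twist": 0}
  ],
  "gripper": 0.3
}}

```text
time_s: 17.05
ee_pos: [0.5813, 0.077, 0.029]
eef_rot: [3.142, -0.0, 1.577]
force: [-0.7, -0.4, -0.3]
grip_width: 0.061
grip_force: 0.0
```

{"op": "step_arm", "data": {
  "deltas": [
    {"dp": [0,0,-0.4],"twist": 0},
    {"dp": [0,0,-0.7],"twist": 0},
    {"dp": [0,0,-0.9],"twist": 0},
    {"dp": [0,0,-0.9],"twist": 0},
    {"dp": [0,0,-0.9],"twist": 0},
    {"dp": [-0.8,0.3,0],"twist": 0},
    {"dp": [-0.8,0.3,0],"twist": 0},
    {"dp": [0,0,0],"twist": 0},
    {"dp": [0,0,0],"twist": 0},
    {"dp": [0,0,0],"twist": 0}
  ],
  "gripper": -1
}}

```text
time_s: 18.05
ee_pos: [0.6054, 0.0139, 0.1809]
eef_rot: [-3.141, -0.0, 1.578]
force: [-0.5, 0.5, 1.6]
grip_width: 0.0004
grip_force: 0.0
```

```bash
python3 - <<'E'
from h import *
o=ctrl.get_obs();print(o['ee_pos'].round(4),np.degrees(o['eef_rot']).round(2),o['force'].round(1))
im,d,c,T=shot('wrist','w3.png');W=cloud(d,c,T);z=W[...,2]
head(W,im,(.583,.077),.022,.055)
v=im.max(2)
m=(np.abs(W[...,0]-.585)<.05)&(np.abs(W[...,1]-.077)<.08)&(z>.004)&(z<.018)&(v<60)
k=cv2.morphologyEx(m.astype(np.uint8),cv2.MORPH_OPEN,np.ones((3,3)))>0
print('pad',k.sum(),cv2.minAreaRect((W[k][:,:2]*1000).astype(np.float32)))
m=(np.hypot(W[...,0]-.704,W[...,1]-.078)<.03)&(z>.126)&(z<.134);p=W[m]
print('cap',m.sum(),p.min(0).round(4),p.max(0).round(4),cv2.minEnclosingCircle((p[p[:,0]>.687][:,:2]*1000).astype(np.float32)))
E
```

```text
[0.6054 0.0139 0.1809] [-1.7998e+02 -1.0000e-02  9.0390e+01] [-0.5  0.5  1.6]
head 2271 ang 89.9 rect [array([580.4,  77.2]), array([ 34.1, 100.8]), np.float64(0.3)] brass 641 [0.5806 0.0781 0.041 ]
 tag box [580.1  78.1] z med 0.0375
 zprof [(-50, np.float64(30.1)), (-40, np.float64(36.1)), (-30, np.float64(38.7)), (-19, np.float64(41.7)), (-9, np.float64(42.2)), (0, np.float64(41.9)), (10, np.float64(41.1)), (20, np.float64(38.6)), (30, np.float64(37.8)), (40, np.float64(38.0))]
pad 2563 ((583.2328491210938, 76.80000305175781), (63.04629898071289, 121.88862609863281), 0.7767196893692017)
cap 1384 [0.6852 0.0612 0.126 ] [0.7209 0.0962 0.1328] ((702.9931030273438, 78.61993408203125), 17.954694747924805)
```

View pics/w3.png

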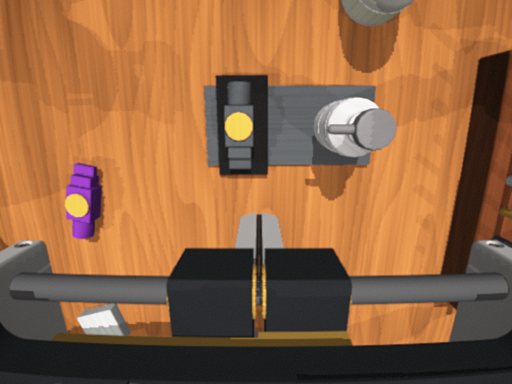

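The head lies flat and is centred on the pad at (239,127), within 3 mm, tag up. The cap is at (377,128).

{"op": "step_arm", "data": {
  "deltas": [
    {"dp": [0.53,0.81,0],"twist": 0},
    {"dp": [0.53,0.81,0],"twist": 0},
    {"dp": [0.54,0.82,0],"twist": 0},
    {"dp": [0,0,0.5],"twist": 0},
    {"dp": [0,0,0.5],"twist": 0},
    {"dp": [0,0,0],"twist": 0},
    {"dp": [0,0,0],"twist": 0},
    {"dp": [0,0,0],"twist": 0}
  ]
}}

```text
time_s: 18.9
ee_pos: [0.7032, 0.078, 0.1428]
eef_rot: [3.14, -0.0, 1.577]
force: [0.2, -1.3, 0.7]
grip_width: 0.0008
grip_force: 0.0
```

{"op": "step_arm", "data": {
  "deltas": [
    {"dp": [0,0,0.2],"twist": 0},
    {"dp": [0,0,0.15],"twist": 0},
    {"dp": [0,0,0.1],"twist": 0},
    {"dp": [0,0,0.07],"twist": 0},
    {"dp": [0,0,0],"twist": 0},
    {"dp": [0,0,0],"twist": 0}
  ]
}}

```text
time_s: 19.5
ee_pos: [0.703, 0.0777, 0.1208]
eef_rot: [3.141, -0.0, 1.577]
force: [0.5, 0.2, 4.8]
grip_width: 0.0004
grip_force: 2.6
```

{"op": "step_arm", "data": {
  "deltas": [
    {"dp": [0,0,0.03],"twist": 0},
    {"dp": [0,0,0.02],"twist": 0},
    {"dp": [0,0,0],"twist": 0},
    {"dp": [0,0,0],"twist": 0}
  ]
}}

```text
time_s: 19.9
ee_pos: [0.7031, 0.0777, 0.1201]
eef_rot: [3.14, -0.0, 1.577]
force: [-5.3, -0.4, 13.5]
grip_width: 0.0004
grip_force: 7.0
```

{"op": "step_arm", "data": {
  "deltas": [
    {"dp": [0,0,0.01],"twist": 0},
    {"dp": [0,0,0],"twist": 0},
    {"dp": [0,0,0],"twist": 0},
    {"dp": [0,0,-0.3],"twist": 0},
    {"dp": [0,0,-0.6],"twist": 0},
    {"dp": [0,0,-0.7],"twist": 0},
    {"dp": [0,0,0],"twist": 0},
    {"dp": [0,0,0],"twist": 0}
  ]
}}

```text
time_s: 20.7
ee_pos: [0.7027, 0.0777, 0.1817]
eef_rot: [-3.142, -0.0, 1.577]
force: [0.2, -0.3, -0.9]
grip_width: 0.0001
grip_force: 0.0
```

{"op": "step_arm", "data": {
  "deltas": [
    {"dp": [0,-0.8,0],"twist": 0},
    {"dp": [0,-0.8,0],"twist": 0},
    {"dp": [0,-0.8,0],"twist": 0},
    {"dp": [0,-0.7,0],"twist": 0},
    {"dp": [0,0,0],"twist": 0},
    {"dp": [0,0,0],"twist": 0},
    {"dp": [0,0,0],"twist": 0}
  ],
  "gripper": 0.3
}}

```text
time_s: 21.4
ee_pos: [0.5793, 0.0769, 0.1812]
eef_rot: [-3.141, 0.0, 1.577]
force: [-0.4, -0.1, -0.2]
grip_width: 0.0533
grip_force: 0.0
```

```bash
python3 - <<'E'
from h import *
o=ctrl.get_obs();print(o['time_s'],o['ee_pos'].round(4),np.degrees(o['eef_rot']).round(2),o['force'].round(1))
im,d,c,T=shot('side');W=cloud(d,c,T);z=W[...,2]
m=(np.hypot(W[...,0]-.704,W[...,1]-.078)<.03)&(z>.11)&(z<.15);print('cap z',np.percentile(z[m],[50,90]))
m=(np.hypot(W[...,0]-.581,W[...,1]-.077)<.06)&(z>.022)&(z<.055);print(m.sum(),cv2.minAreaRect((W[m][:,:2]*1000).astype(np.float32)))
E
```

```text
21.4 [0.5793 0.0769 0.1812] [-179.96    0.     90.35] [-0.4 -0.1 -0.2]
cap z [0.12715402 0.1297238 ]
206 ((578.0238037109375, 73.85845947265625), (34.0125732421875, 107.08659362792969), 1.6470065116882324)
```

{"op": "step_arm", "data": {
  "deltas": [
    {"dp": [0,0.02,0.8],"twist": 0},
    {"dp": [0,0,0.8],"twist": 0},
    {"dp": [0,0,0.8],"twist": 0},
    {"dp": [0,0,0.6],"twist": 0},
    {"dp": [0,0,0.4],"twist": 0},
    {"dp": [0,0,0.3],"twist": 0},
    {"dp": [0,0,0],"twist": 0},
    {"dp": [0,0,0],"twist": 0},
    {"dp": [0,0,0],"twist": 0}
  ]
}}

```text
time_s: 22.35
ee_pos: [0.5802, 0.077, 0.0348]
eef_rot: [3.14, -0.0, 1.577]
force: [0.4, 0.5, 0.2]
grip_width: 0.0614
grip_force: 0.0
```

{"op": "step_arm", "data": {
  "deltas": [
    {"dp": [0,0,0.08],"twist": 0},
    {"dp": [0,0,0.03],"twist": 0},
    {"dp": [0,0,0],"twist": 0},
    {"dp": [0,0,0],"twist": 0}
  ]
}}

```text
time_s: 22.75
ee_pos: [0.5796, 0.077, 0.0295]
eef_rot: [3.142, -0.0, 1.577]
force: [-0.0, 0.1, -0.9]
grip_width: 0.0609
grip_force: 0.0
```

{"op": "step_arm", "data": {
  "deltas": [
    {"dp": [0,0,0],"twist": 0},
    {"dp": [0,0,0],"twist": 0},
    {"dp": [0,0,0],"twist": 0},
    {"dp": [0,0,0],"twist": 0},
    {"dp": [0,0,0],"twist": 0},
    {"dp": [0,0,0],"twist": 0}
  ],
  "gripper": -1,
  "squeeze": 50
}}

```text
time_s: 23.35
ee_pos: [0.5798, 0.077, 0.0295]
eef_rot: [3.141, -0.0, 1.577]
force: [1.4, 0.4, 0.3]
grip_width: 0.0336
grip_force: 50.0
```

{"op": "step_arm", "data": {
  "deltas": [
    {"dp": [0,0,-0.4],"twist": 0},
    {"dp": [0,0,-0.8],"twist": 0},
    {"dp": [0,0,-0.9],"twist": 0},
    {"dp": [0,0,-0.9],"twist": 0},
    {"dp": [0,0,-0.9],"twist": 0},
    {"dp": [0,0,0],"twist": 0}
  ]
}}

```text
time_s: 23.95
ee_pos: [0.581, 0.0771, 0.1899]
eef_rot: [3.135, -0.0, 1.577]
force: [0.4, 0.1, -3.8]
grip_width: 0.0335
grip_force: 50.0
```

```bash
python3 - <<'E'
from h import *
for n in ['side','scene']:
    im,d,c,T=shot(n);W=cloud(d,c,T);z=W[...,2]
    for r in ctrl.cut_out(n,'tray')[:2]:
        m=r['pixels']&(z>.0185)&(z<.03);k=r['pixels']&(z<.012)&(z>.004)
        q=W[m]
        if len(q)>20: print(n,round(r['conf'],2),'rim',len(q),cv2.minAreaRect((q[:,:2]*1000).astype(np.float32)),'floor',W[k].mean(0).round(4),cv2.minAreaRect((W[k][:,:2]*1000).astype(np.float32)))
E
```

```text
side 0.74 rim 902 ((454.4261169433594, -384.2814636230469), (142.1410369873047, 182.46055603027344), 71.85920715332031) floor [ 0.4547 -0.3845  0.0083] ((454.52764892578125, -385.489501953125), (138.22579956054688, 175.39202880859375), 72.45614624023438)
scene 0.65 rim 519 ((456.70367431640625, -383.2005615234375), (141.21566772460938, 184.77828979492188), 72.40131378173828) floor [ 0.4564 -0.3832  0.0074] ((449.7362365722656, -385.3768310546875), (138.61990356445312, 194.65052795410156), 74.46426391601562)
```

{"op": "step_arm", "data": {
  "deltas": [
    {"dp": [-0.96,-0.27,0],"twist": 0},
    {"dp": [-0.96,-0.27,0],"twist": 0},
    {"dp": [-0.96,-0.27,0],"twist": 0},
    {"dp": [-0.96,-0.27,0],"twist": 0},
    {"dp": [-0.96,-0.27,0],"twist": 0},
    {"dp": [-0.96,-0.27,0],"twist": 0},
    {"dp": [-0.96,-0.27,0],"twist": 0},
    {"dp": [-0.96,-0.27,0],"twist": 0},
    {"dp": [-0.96,-0.27,0],"twist": 0},
    {"dp": [-0.96,-0.27,0],"twist": 0},
    {"dp": [-0.96,-0.27,0],"twist": 0},
    {"dp": [-0.96,-0.27,0],"twist": 0}
  ]
}}

```text
time_s: 25.35
ee_pos: [0.4517, -0.3857, 0.1833]
eef_rot: [-3.139, -0.002, 1.577]
force: [0.3, -0.6, -4.4]
grip_width: 0.0334
grip_force: 50.0
```

{"op": "step_arm", "data": {
  "deltas": [
    {"dp": [0,0,0],"twist": -1},
    {"dp": [0,0,0],"twist": -1},
    {"dp": [0,0,0],"twist": -1},
    {"dp": [0,0,0],"twist": -1},
    {"dp": [0,0,0],"twist": -1},
    {"dp": [0,0,0],"twist": -1},
    {"dp": [0,0,0],"twist": -1},
    {"dp": [0,0,0],"twist": -1},
    {"dp": [0,0,0],"twist": -1},
    {"dp": [0,0,0],"twist": -1},
    {"dp": [0,0,0],"twist": -1},
    {"dp": [0,0,0],"twist": -1}
  ]
}}

```text
time_s: 26.55
ee_pos: [0.4524, -0.3842, 0.1833]
eef_rot: [3.141, -0.003, 2.418]
force: [-0.1, 0.4, -5.3]
grip_width: 0.0335
grip_force: 50.0
```

{"op": "step_arm", "data": {
  "deltas": [
    {"dp": [0,0,0],"twist": -1},
    {"dp": [0,0,0],"twist": -1},
    {"dp": [0,0,0],"twist": -1},
    {"dp": [0,0,0],"twist": -1},
    {"dp": [0,0,0],"twist": -1},
    {"dp": [0,0,0],"twist": -0.9},
    {"dp": [0,0,0.6],"twist": 0},
    {"dp": [0,0,0.7],"twist": 0},
    {"dp": [0,0,0.7],"twist": 0},
    {"dp": [0,0,0.4],"twist": 0},
    {"dp": [0,0,0],"twist": 0},
    {"dp": [0,0,0],"twist": 0}
  ]
}}

```text
time_s: 27.75
ee_pos: [0.4527, -0.3844, 0.0889]
eef_rot: [3.141, -0.001, 2.827]
force: [0.7, -0.4, -4.0]
grip_width: 0.0333
grip_force: 50.0
```

{"op": "step_arm", "data": {
  "deltas": [
    {"dp": [0,0,0.5],"twist": 0},
    {"dp": [0,0,0.4],"twist": 0},
    {"dp": [0,0,0.3],"twist": 0},
    {"dp": [0,0,0.15],"twist": 0},
    {"dp": [0,0,0.08],"twist": 0},
    {"dp": [0,0,0],"twist": 0},
    {"dp": [0,0,0],"twist": 0}
  ]
}}

```text
time_s: 28.45
ee_pos: [0.4532, -0.3849, 0.0329]
eef_rot: [-3.141, 0.001, 2.827]
force: [-0.1, 0.3, -5.4]
grip_width: 0.0333
grip_force: 50.0
```

{"op": "step_arm", "data": {
  "deltas": [
    {"dp": [0,0,0.05],"twist": 0},
    {"dp": [0,0,0.03],"twist": 0},
    {"dp": [0,0,0.02],"twist": 0},
    {"dp": [0,0,0.02],"twist": 0},
    {"dp": [0,0,0],"twist": 0},
    {"dp": [0,0,0],"twist": 0}
  ]
}}

```text
time_s: 29.05
ee_pos: [0.453, -0.3847, 0.0276]
eef_rot: [-3.141, 0.0, 2.827]
force: [0.4, 0.8, -2.6]
grip_width: 0.0331
grip_force: 50.0
```

{"op": "step_arm", "data": {
  "deltas": [
    {"dp": [0,0,0.02],"twist": 0},
    {"dp": [0,0,0],"twist": 0},
    {"dp": [0,0,0],"twist": 0}
  ]
}}

```text
time_s: 29.35
ee_pos: [0.453, -0.3847, 0.0275]
eef_rot: [-3.141, 0.0, 2.827]
force: [-2.4, 2.8, 6.4]
grip_width: 0.033
grip_force: 50.0
```

{"op": "step_arm", "data": {
  "deltas": [
    {"dp": [0,0,0],"twist": 0},
    {"dp": [0,0,0],"twist": 0},
    {"dp": [0,0,0],"twist": 0},
    {"dp": [0,0,0],"twist": 0},
    {"dp": [0,0,0],"twist": 0},
    {"dp": [0,0,-0.5],"twist": 0},
    {"dp": [0,0,-0.8],"twist": 0},
    {"dp": [0,0,-0.9],"twist": 0},
    {"dp": [0,0,-0.9],"twist": 0},
    {"dp": [0,0,-0.9],"twist": 0},
    {"dp": [0,0.9,0],"twist": 0},
    {"dp": [0,0.9,0],"twist": 0}
  ],
  "gripper": 0.3
}}

```text
time_s: 30.55
ee_pos: [0.4754, -0.3159, 0.1876]
eef_rot: [-3.141, 0.002, 2.825]
force: [-0.1, 0.3, -0.6]
grip_width: 0.0609
grip_force: 0.0
```

{"op": "step_arm", "data": {
  "deltas": [
    {"dp": [0,0.9,0],"twist": 0},
    {"dp": [0,0.9,0],"twist": 0},
    {"dp": [0,0.9,0],"twist": 0},
    {"dp": [0,0,0],"twist": 0},
    {"dp": [0,0,0],"twist": 0},
    {"dp": [0,0,0],"twist": 0}
  ]
}}

```text
time_s: 31.15
ee_pos: [0.5085, -0.2142, 0.1866]
eef_rot: [-3.141, 0.0, 2.826]
force: [-0.1, -0.4, -1.1]
grip_width: 0.0607
grip_force: 0.0
```

```bash
python3 - <<'E'
from h import *
o=ctrl.get_obs();print(o['time_s'],o['ee_pos'].round(4),o['force'].round(1))
for n in ['scene','side']:
    im,d,c,T=shot(n);W=cloud(d,c,T)
    print(n);head(W,im,(.453,-.385),.026,.05)
    head(W,im,(.4825,.3866),.026,.05) if 1 else 0
    z=W[...,2];m=(np.hypot(W[...,0]-.704,W[...,1]-.078)<.03)&(z>.11)&(z<.15);print('cap z',np.percentile(z[m],90) if m.any() else None)
    cv2.imwrite('pics/f_%s.png'%n,cv2.resize(im,(800,600))[:,:,::-1])
E
```

```text
31.15 [ 0.5085 -0.2142  0.1866] [-0.1 -0.4 -1.1]
scene
head 315 ang 161.9 rect [array([ 452.5, -386.3]), array([83.9, 86.9]), np.float64(29.9)] brass 97 [ 0.4517 -0.3856  0.038 ]
 tag box [ 446.2 -406.6] z med 0.0351
 zprof [(-50, np.float64(29.9)), (-40, np.float64(33.7)), (-30, np.float64(36.7)), (-19, np.float64(38.6)), (-9, np.float64(40.8)), (0, np.float64(40.6)), (10, np.float64(41.3)), (20, np.float64(38.0)), (30, np.float64(36.9)), (40, np.float64(37.7))]
head 129 ang 85.0 rect [array([484.5, 385.8]), array([96.6, 36.4]), np.float64(85.2)] brass 31 [0.484  0.3834 0.0334]
 tag box [486.4 385.3] z med 0.0309
 zprof [(-40, np.float64(30.0)), (-30, np.float64(35.3)), (-19, np.float64(36.2)), (-9, np.float64(34.0)), (0, np.float64(37.8)), (10, np.float64(35.6)), (20, np.float64(31.5)), (30, np.float64(32.6)), (40, np.float64(32.3))]
cap z 0.13169541388416578
side
head 570 ang 163.1 rect [array([ 451.3, -386.5]), array([ 35.9, 102.6]), np.float64(70.9)] brass 139 [ 0.4501 -0.3863  0.0395]
 tag box [ 451.2 -385.4] z med 0.0351
 zprof [(-50, np.float64(28.9)), (-40, np.float64(34.5)), (-30, np.float64(37.1)), (-19, np.float64(40.3)), (-9, np.float64(41.0)), (0, np.float64(40.5)), (10, np.float64(39.3)), (20, np.float64(37.3)), (30, np.float64(36.8)), (40, np.float64(36.9))]
head 80 ang 88.7 rect [array([480.9, 388.2]), array([91. , 33.6]), np.float64(85.6)] brass 17 [0.483  0.3871 0.0325]
 tag box [486.2 389.5] z med 0.0304
 zprof [(-30, np.float64(32.1)), (-19, np.float64(33.2)), (-9, np.float64(33.4)), (0, np.float64(34.3)), (10, np.float64(34.0)), (40, np.float64(30.2))]
cap z 0.1303636951989891
```

View pics/f_scene.png

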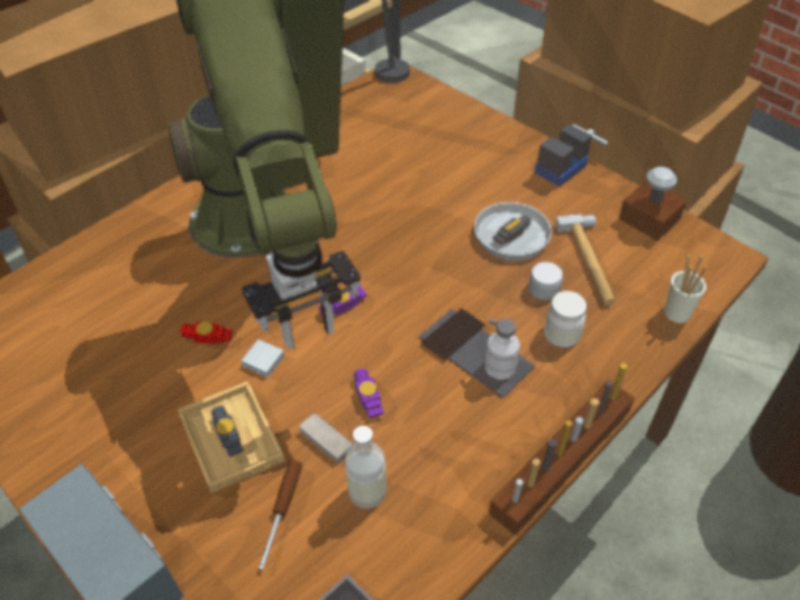

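The bar-tag head lies flat in the pan at (512,231), and the round-tag head lies flat in the tray at (227,428). The cap at (505,330) is back up, and everything else is where it was.

```bash
python3 -c "
from station import ctrl
print(ctrl.hand_in())"
```

```text
the job is handed in; nothing more can be done
None
```

The job is done and handed in at about 31 s: the rejected head is flat in the pan, the passed head was oiled on the pad and now lies flat in the tray, the cap is back up, and nothing else was moved.

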